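# Make up two specimen collection kits on the lab bench

### The job

Make up the two collection kits from the stock on the bench. In the broad tray lay the slide box flat in the wide compartment, set the petri dish centred on top of the slide box, and stand the small specimen jar in the narrow compartment; in the slim tray stand the large specimen jar in the long compartment and the amber dropper bottle in the short one. Everything ends upright (lids and caps up), inside its compartment, and the beaker, the timer and the little tube stand are left where they are.

Things in the scene. Friction and masses are not known exactly. Their poses are not given: they have to be found in the camera images.
- broad_tray: White, grey-floored, nearly square tray, 160 (x) x 150 (y) x 12 (z) mm, fixed. Walls, divider, floor 3 mm thick. Origin: centre of underside. A divider along its y axis, as high as the walls, leaves a wide compartment at -x (inside x -77 to +18, centre -29.5 mm) and a narrow one at +x (x +21 to +77, centre +49 mm), both y -72 to +72. Left or right; +x points away from the robot within 0.2 rad.
- slim_tray: White, grey-floored, slim tray, 170 (x) x 76 (y) x 12 (z) mm, fixed. Walls, divider, floor 3 mm thick. Origin: centre of underside. A divider as high as the walls leaves a long compartment at -x (inside x -82 to +18, centre -32 mm) and a short one at +x (x +21 to +82, centre +51.5 mm), both y -35 to +35. On the other side from the broad tray; its +x points away from the robot (within 0.2 rad).
- slide_box: Dark grey microscope slide box, closed, one rigid piece, 55 (x) x 85 (y) x 30 (z) mm, with a black seam round it, a black catch on the -x side and a paper label on top. Origin: centre of its underside, z up. Its long side starts roughly across the robot's view (y axis within 0.25 rad of the world's). About 0.12 kg.
- petri_dish: Closed petri dish with pale beige agar in it, clear plastic, dish and lid one rigid piece: round, 20 mm high; the lid, the upper 10 mm, is 55 mm in diameter, the base 53 mm. Origin: centre of its underside, z up. About 40 g.
- small_jar: Small specimen jar: clear upright cylinder with paper label and white cap, 34 mm in diameter (32 mm below the cap), 40 mm high; the cap is the upper 12 mm. Origin: centre of its underside, z up. About 30 g.
- large_jar: Large specimen jar of the same kind: clear upright cylinder with paper label and white cap, 50 mm in diameter (48 mm below the cap), 62 mm high; the cap is the upper 18.6 mm. Origin: centre of its underside, z up. About 60 g.
- dropper_bottle: Amber glass dropper bottle with paper label: upright cylinder 30 mm in diameter and 40 mm high, above it a narrow black cap 19 mm in diameter up to 62 mm. Origin: centre of its underside, z up. About 40 g.
- beaker: Bystander: small clear glass beaker, open, no cap, 50 mm in diameter, 60 mm high, loose. Origin: centre of its underside. To be left alone.
- timer: Bystander: white bench timer with a dark display and three black buttons, 45 (x) x 65 (y) x 24 mm, loose. Origin: centre of its underside. To be left alone.
- tube_stand: Bystander: white block 45 (x) x 70 (y) x 40 mm with six purple tube caps standing 12 mm out of its top, loose. Origin: centre of its underside. To be left alone.
Things that resemble listed ones, but are neither listed nor needed, are in the scene too. Leave any red look-alike of the small_jar alone.

How it is judged:
By the outcome, as a careful person would: the job done as asked, in the order asked, and still so for the second after the job is handed in, with the robot touching nothing.
It also fails if it takes over 120 s, if anything falls off the work surface, if the arm or the gripper's body presses on something with over 40 N, if the wrist force passes 120 N, or if a joint passes its speed limit or range.

### The arm

A 7-joint arm with a two-finger parallel gripper is mounted at the origin on the work surface. World frame = base frame: x ahead of the robot, y to its left, z up, the work surface at z = 0. Lengths are in m, angles in rad, forces in N, time in s.
With the tool pointing down it reaches from about 0.425 to 0.925 m from the base axis. Payload 6.8 kg.
Tool frame: the origin (TCP) lies between the finger pads; the fingertips stand r.tcp_to_tips ahead of it and the grasp point (between the pads) lies 3 mm ahead of it (r.tcp_to_tips is the distance from the TCP to the fingertips, in m); z points along the fingers, y is the line along which they close (so a half turn about z gives the same grasp; the last joint's range is limited). The gripper opens to 85 mm and grips with 20 to 120 N. Pads are 22 mm wide; open, the fingers measure 114 mm over their backs; the gripper's body (76 mm by 85 mm) begins 54 mm behind the grasp point. The pads swing forward as they close: fully open they stand 13 mm farther back than shut.
Start: joints at [1.028, 0.477, 0.022, 1.555, -0.011, 1.109, -0.083], TCP at [0.284, -0.612, 0.253] pointing down, gripper open.
Joint ranges: [-2.96, 2.96], [-0.34, 2.1], [-1.41, 1.46], [0.24, 2.44], [-1.37, 4.51], [0.17, 1.92], [-2.96, 2.96]. Speed limits (rad/s): [2.39, 2.39, 3.14, 3.14, 3.14, 3.14, 3.14].

### API

Orientations are given as a rotation vector (axis times angle).
In Python, from bench import r gives the robot as it stands. The module is installed in compiled form; this text tells all that it offers.
- The arm moves only by the tool step_arm, never from a script. Its argument "moves" is a list of rows, each an object of numbers: "rx", "ry", "rz": the turn, a rotation vector about the tool's x, y, z in degrees; "dx", "dy", "dz": the shift along the tool's x, y, z in mm; "gripper": the opening, from -1 (shut) to 1 (fully open). In form: [{"rx": .., "ry": .., "rz": .., "dx": .., "dy": .., "dz": .., "gripper": ..}, ...]. A call has 1 to 20 rows; each row shifts and turns the commanded pose from where the row before left it, along the tool's axes as they then stand; what a row does not reach is not made up. A row lasts 1/8 s, in which the tool goes at most 62.5 mm and 10.7 degrees, less where a joint would pass 70% of its speed; a pose out of reach is approached as far as the arm can. A call is refused whole if a number of a shift passes 62.5 or a number of a turn 10.7, either way. A call with a gripper value outside its range is refused whole. The fingers move at their own pace and stop on an object; "grip_force" is the grip in N (left out, the last holds). Time passes only in rows, so rows that do not move let the fingers close. It gives the time, the measured TCP pose, the force, the opening and the grip force at its end, in the units of the state.
- r.get_obs(): the state, without advancing time (a new reading comes with each control period).
- r.grab_frame(name): name is "scene" or "top" or "wrist"; returns the picture (384x512x3 uint8, blue, green, red); there is no depth.
- r.camera_info(name): a dict with "mtx" (3x3 intrinsics, pixels), "D" ([k1, k2, p1, p2, k3] as OpenCV has them; the pictures are not rectified), "rvec" (rotation vector, rad) and "tvec" (3), from world to camera coordinates, as OpenCV has them. Camera axes: x right, y down, z forward; pixel columns grow to the right and rows downward; lengths in m; the calibration is good to about 2 mm. A picture is of the moment at which its call begins: read the wrist's pose just before it. camera_info takes no time and is no camera call; for the wrist camera it gives the pose at the moment of the call.
- r.hand_in(): hands the job in; it is judged then, once.
The state is a dict: "clock": time; "joints": joint angles; "qvel": joint speeds; "tau": joint torques, N m; "tcp_pos": TCP position; "orientation": TCP orientation; "contact_force": force on the tool from outside, world axes, zero at the start; "moment": the same for the moment, N m; "grip_width": finger opening in m; "gripper_force": force on a finger pad.
Only numpy, scipy, OpenCV 4.12 (cv2) and the standard library are available. Lean on these libraries where they do the work, as an engineer would, in place of code of your own. Each camera call takes 0.05 s, during which the arm holds its last target. There are 200 camera calls.

## Working session

There is one attempt and no reset: what is moved stays moved. The work goes in short steps, Python scripts to look and compute and a tool call to move; the robot and the scene stay as the last step left them, time stands still between calls to the robot, and variables do not carry over. Pictures are saved under pics/ and viewed, at most 14 in all, crops included, and the job is handed in when it is done.

Besides the shell and the picture viewer there is one more tool, called by a JSON object that holds its "name" and its "arguments", one argument or row to a line. step_arm: Moves the arm, as the interface text tells. Its arguments: {"type":"object","properties":{"moves":{"type":"array","items":{"type":"object","properties":{"rx":{"type":"number"},"ry":{"type":"number"},"rz":{"type":"number"},"dx":{"type":"number"},"dy":{"type":"number"},"dz":{"type":"number"},"gripper":{"type":"number"}}}},"grip_force":{"type":"number"}},"required":["moves"]}

```bash
mkdir -p pics
python3 - <<'E'
from bench import r
import cv2
print(r.tcp_to_tips); o=r.get_obs(); print(o['tcp_pos'],o['orientation'],o['clock'],o['grip_width'])
for n in('top','scene'):
    cv2.imwrite(f'pics/{n}0.png',cv2.resize(r.grab_frame(n),None,fx=1.5,fy=1.5)); c=r.camera_info(n); print(n,c)
E
```

```text
0.022
[ 0.28408098 -0.61168342  0.25231773] [-3.06589317e+00 -6.77221361e-01  8.15327951e-04] 0.0 0.08538386656010694
top {'mtx': array([[400.38865002,   0.        , 253.17427507],
       [  0.        , 400.38865002, 192.02319748],
       [  0.        ,   0.        ,   1.        ]]), 'D': array([-0.13936439,  0.        ,  0.        ,  0.        ,  0.        ]), 'rvec': array([ 2.13952417, -2.18321153,  0.11941798]), 'tvec': array([0.05049148, 0.54421558, 1.09711176])}
scene {'mtx': array([[401.65299603,   0.        , 259.19214661],
       [  0.        , 401.65299603, 195.51032686],
       [  0.        ,   0.        ,   1.        ]]), 'D': array([0.02081149, 0.        , 0.        , 0.        , 0.        ]), 'rvec': array([ 2.03390019,  1.50621884, -0.55363626]), 'tvec': array([-0.17606122, -0.34968919,  1.33050241])}
```

View pics/top0.png

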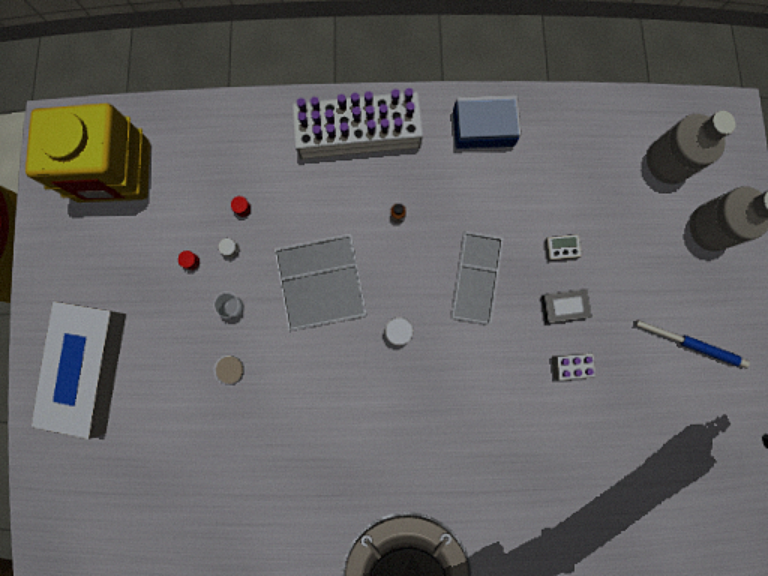

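View pics/scene0.png

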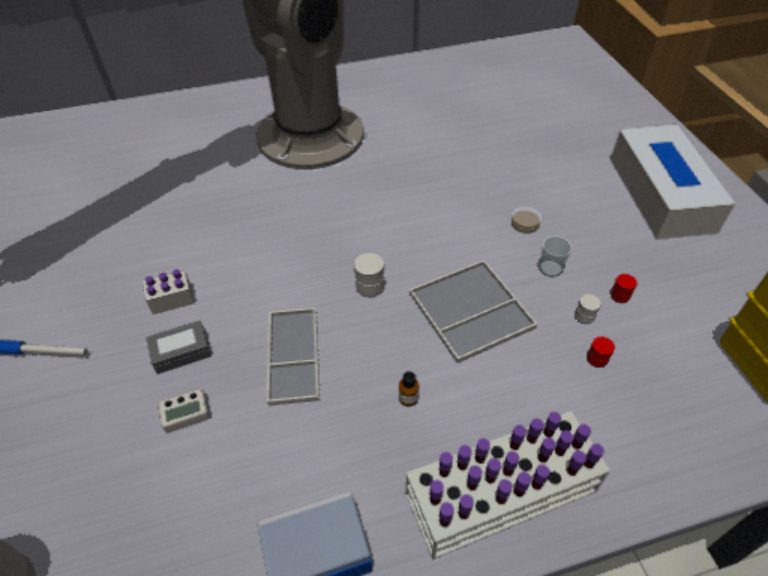

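The top view (768×576) shows the broad tray at about (320,282), slim tray (477,278), slide box (567,306) and petri dish (229,370). The small jar is at (227,247), large jar (398,332) and dropper bottle (398,213), with two red look-alikes beside the small jar. Next I measure.

```bash
cat > h.py <<'E'
from bench import r
import cv2, numpy as np
from scipy.spatial.transform import Rotation as R
def px2w(c,px,z):
    px=np.asarray(px,float).reshape(-1,1,2)
    n=cv2.undistortPoints(px,c['mtx'],c['D']).reshape(-1,2)
    Rm=cv2.Rodrigues(c['rvec'])[0]; C=-Rm.T@np.ravel(c['tvec'])
    d=np.c_[n,np.ones(len(n))]@Rm
    return (C+d*((z-C[2])/d[:,2])[:,None])[:,:2]
def w2px(c,p): return cv2.projectPoints(np.array(p,float).reshape(-1,1,3),c['rvec'],c['tvec'],c['mtx'],c['D'])[0].reshape(-1,2)
def blobs(mask,minA=20):
    cs,_=cv2.findContours(mask.astype(np.uint8),cv2.RETR_EXTERNAL,cv2.CHAIN_APPROX_NONE)
    return [c for c in cs if cv2.contourArea(c)>minA]
def near(mask,px,minA=20):
    return max(blobs(mask,minA),key=lambda c:cv2.pointPolygonTest(c,tuple(map(float,px)),True),default=None)
def rect(c,cnt,z):   # world min-area rect: centre, sizes, yaw of long side
    w=px2w(c,cnt[:,0,:],z).astype(np.float32); (cx,cy),(a,b),t=cv2.minAreaRect(w*1000)
    if b>a: a,b,t=b,a,t+90
    return np.round([cx,cy,a,b,(t+90)%180-90],1)
def delta(x,y,z,yaw=None):
    """needed turn about tool z (deg), then shifts (mm) in tool axes after it; yaw = world angle of tool y (deg, mod 180)"""
    o=r.get_obs(); T=R.from_rotvec(o['orientation']); ty=T.as_matrix()[:,1]
    cur=np.degrees(np.arctan2(ty[1],ty[0])); rz=0
    if yaw is not None: rz=-((yaw-cur+90)%180-90)
    T2=T*R.from_rotvec([0,0,rz],degrees=True)
    d=T2.inv().apply(np.array([x,y,z])-o['tcp_pos'])*1000
    print('turn',round(rz,1),'shift',d.round(1),'| tcp',o['tcp_pos'].round(4),'tooly',round(cur,1),'tilt',round(np.degrees(np.arccos(-T.as_matrix()[2,2])),2),'j7',o['joints'][6].round(2),'t',round(o['clock'],2),'w',round(o['grip_width'],4),'f',np.round(o['contact_force'],1))
E
python3 - <<'E'
from h import *
im=r.grab_frame('top'); c=r.camera_info('top')
hsv=cv2.cvtColor(im,cv2.COLOR_BGR2HSV); S,V=hsv[...,1].astype(int),hsv[...,2].astype(int)
s=lambda x,y:(int(x/1.5),int(y/1.5))
for n,p in dict(slide=s(548,295),label=s(568,306),petri=s(229,370),sj=s(228,247),lj=s(398,331),amber=s(398,212),bt=s(320,300),st=s(475,295),bench=s(400,420)).items(): print(n,p,hsv[p[1],p[0]])
tr=V>135
for n,p,z,m in [('slide',s(568,306),.03,(V<90)),('petri',s(229,370),.02,(hsv[...,0]<25)&(S>40)),('sj',s(228,246),.04,V>150),('lj',s(398,331),.062,V>150),('amb',s(398,211),.04,(S>90)),
  ('bt',s(320,290),.012,V>150),('st',s(477,280),.012,V>150)]:
    k=near(m,p); print(n,rect(c,k,z), cv2.contourArea(k))
V3=cv2.resize(im[60:300,100:420],None,fx=2.4,fy=2.4,interpolation=cv2.INTER_CUBIC); cv2.imwrite('pics/c.png',V3)
E
```

```text
slide (365, 196) [15 19 79]
label (378, 204) [ 94  11 156]
petri (152, 246) [ 16  50 107]
sj (152, 164) [ 96   8 156]
lj (265, 220) [111  16 160]
amber (265, 141) [113  28  37]
bt (213, 200) [115  15 104]
st (316, 196) [105  14 108]
bench (266, 280) [120   2 124]
slide [ 503.3 -311.2   95.3   60.4  -83.5] 534.0
petri [397.6 328.   48.8  48.5 -63. ] 220.5
sj [631.9 330.3  26.5  26.1  88.6] 65.5
lj [463.    7.4  40.8  40.8  88.8] 193.5
amb [690.8   2.9  26.3  22.8  -1.5] 29.5
bt [465.1   6.1  42.7  42.7  88.8] 193.5
st [ 618.3 -321.3   60.    35.4   86.6] 95.5
```

View pics/c.png

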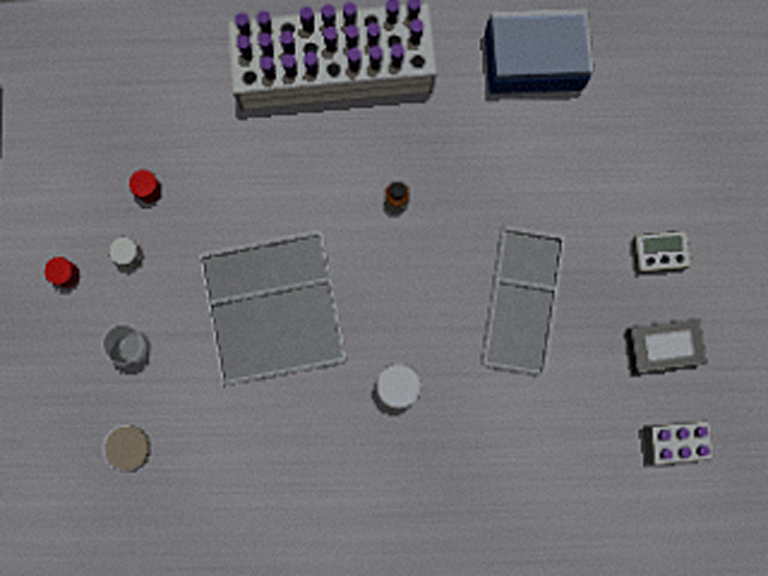

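The crop (offset 100,60; scale 2.4) shows the tray corners clearly. Broad tray: (200,255), (322,234), (346,362), (223,384). Slim tray: (502,228), (563,238), (544,375), (482,366). The slide-box label is at (669,346).

Run:
```python
from h import *
c=r.camera_info('top')
for n,q,z in [('broad',[(200,255),(322,234),(346,362),(223,384)],.012),('slim',[(502,228),(563,238),(544,375),(482,366)],.012)]:
    w=px2w(c,np.array(q)/2.4+[100,60],z)*1000; print(n,w.round(0).tolist(),w.mean(0).round(1),[round(np.linalg.norm(w[i]-w[i-1])) for i in range(4)], 'xaxis deg',np.degrees(np.arctan2(*((w[0]+w[1]-w[2]-w[3])[::-1]))).round(1))
im=r.grab_frame('top');V=cv2.cvtColor(im,cv2.COLOR_BGR2HSV)[...,2]
print('label',rect(c,near(V>115,(378,204)),.03))
x,y=px2w(c,[(378.8,204.2)],.03)[0]; print(x,y)
delta(x-.05,y,.2,6.5-0)
ci=r.camera_info('wrist'); Rm=cv2.Rodrigues(ci['rvec'])[0]; print('wristcam pos',-Rm.T@ci['tvec'],'fwd',Rm[2])
```

```text
broad [[627.0, 241.0], [649.0, 93.0], [494.0, 66.0], [470.0, 213.0]] [560.  153.2] [159, 150, 157, 149] xaxis deg 9.8
slim [[652.0, -125.0], [639.0, -199.0], [473.0, -169.0], [486.0, -95.0]] [ 562.5 -147.2] [169, 75, 168, 75] xaxis deg -10.3
label [ 481.2   31.5 1613.1  955.1  -89.9]
0.5030401156239981 -0.3174064680524695
turn -71.6 shift [273.4 201.2  52.9] | tcp [ 0.2842 -0.6119  0.2527] tooly -65.1 tilt 0.06 j7 -0.08 t 0.2 w 0.0851 f [-1.  -0.7  0.8]
wristcam pos [ 0.34790874 -0.58365152  0.37235941] fwd [-0.24758556 -0.11450725 -0.96207561]
```

{"name": "step_arm", "arguments": {
  "moves": [
    {"rz": -10.2},
    {"rz": -10.2},
    {"rz": -10.2},
    {"rz": -10.2},
    {"rz": -10.2},
    {"rz": -10.2},
    {"rz": -10.4},
    {"dx": 33.5,"dy": 31.4,"dz": 6.6},
    {"dx": 33.5,"dy": 31.4,"dz": 6.6},
    {"dx": 33.5,"dy": 31.4,"dz": 6.6},
    {"dx": 33.5,"dy": 31.4,"dz": 6.6},
    {"dx": 33.5,"dy": 31.4,"dz": 6.6},
    {"dx": 33.5,"dy": 31.4,"dz": 6.6},
    {"dx": 33.5,"dy": 31.4,"dz": 6.6},
    {"dx": 33.5,"dy": 31.4,"dz": 6.6},
    {"gripper": 1}
  ]
}}

```text
invalid input at $.moves[0]: expected keys rx, ry, rz, dx, dy, dz, gripper
```

Run:
```python
from h import *
delta(.503,-.3174,.2,6.5)
ci=r.camera_info('wrist'); im=r.grab_frame('wrist'); cv2.imwrite('pics/w1.png',im)
np.save('ci1.npy',ci,allow_pickle=True)
print(w2px(ci,[[.503,-.3174,.03]]))
```

```text
turn -71.6 shift [267.8 250.8  52.9] | tcp [ 0.2842 -0.6119  0.2527] tooly -65.1 tilt 0.06 j7 -0.08 t 0.2 w 0.0851 f [-1.  -0.7  0.8]
[[  86.87575522 -127.66961333]]
```

View pics/w1.png

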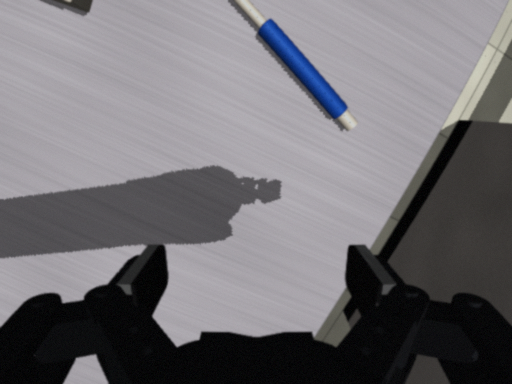

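That move was refused because every row needs all seven keys, so this picture is still from the start pose. It shows bench, pen and shadow, with the fingertips at (160,250) and (355,250). I'll resend with full rows.

{"name": "step_arm", "arguments": {
  "moves": [
    {"rx": 0,"ry": 0,"rz": -10.2,"dx": 0,"dy": 0,"dz": 0,"gripper": 1},
    {"rx": 0,"ry": 0,"rz": -10.2,"dx": 0,"dy": 0,"dz": 0,"gripper": 1},
    {"rx": 0,"ry": 0,"rz": -10.2,"dx": 0,"dy": 0,"dz": 0,"gripper": 1},
    {"rx": 0,"ry": 0,"rz": -10.2,"dx": 0,"dy": 0,"dz": 0,"gripper": 1},
    {"rx": 0,"ry": 0,"rz": -10.2,"dx": 0,"dy": 0,"dz": 0,"gripper": 1},
    {"rx": 0,"ry": 0,"rz": -10.2,"dx": 0,"dy": 0,"dz": 0,"gripper": 1},
    {"rx": 0,"ry": 0,"rz": -10.4,"dx": 0,"dy": 0,"dz": 0,"gripper": 1},
    {"rx": 0,"ry": 0,"rz": 0,"dx": 33,"dy": 31,"dz": 6,"gripper": 1},
    {"rx": 0,"ry": 0,"rz": 0,"dx": 33,"dy": 31,"dz": 6,"gripper": 1},
    {"rx": 0,"ry": 0,"rz": 0,"dx": 33,"dy": 31,"dz": 6,"gripper": 1},
    {"rx": 0,"ry": 0,"rz": 0,"dx": 33,"dy": 31,"dz": 6,"gripper": 1},
    {"rx": 0,"ry": 0,"rz": 0,"dx": 33,"dy": 31,"dz": 6,"gripper": 1},
    {"rx": 0,"ry": 0,"rz": 0,"dx": 33,"dy": 31,"dz": 6,"gripper": 1},
    {"rx": 0,"ry": 0,"rz": 0,"dx": 33,"dy": 31,"dz": 6,"gripper": 1},
    {"rx": 0,"ry": 0,"rz": 0,"dx": 33,"dy": 31,"dz": 6,"gripper": 1},
    {"rx": 0,"ry": 0,"rz": 0,"dx": 0,"dy": 0,"dz": 0,"gripper": 1}
  ]
}}

```text
clock: 2.25
tcp_pos: [0.5034, -0.3171, 0.205]
orientation: [-2.082, -2.351, -0.004]
contact_force: [-0.5, -1.1, 0.4]
grip_width: 0.0849
gripper_force: 0.0
```

Run:
```python
from h import *
delta(.503,-.3174,.2,6.5)
ci=r.camera_info('wrist'); im=r.grab_frame('wrist'); cv2.imwrite('pics/w2.png',im)
p=w2px(ci,[[.503,-.3174,.03]]); print(p)
V=cv2.cvtColor(im,cv2.COLOR_BGR2HSV)[...,2]
u,v=p[0].astype(int); print(V[max(v,0):v+1,max(0,u-100):u+100:10])
k=near(V>np.median(V)*1.2,(u,v)); print(rect(ci,k,.03) if k is not None else None)
```

```text
turn 0.4 shift [-0.2 -0.4  5. ] | tcp [ 0.5034 -0.3171  0.205 ] tooly 6.9 tilt 0.14 j7 0.43 t 2.25 w 0.0849 f [-0.5 -1.1  0.4]
[[254.71418261 182.30391392]]
[[ 55  63 169 173 172 169 169 174  52 208 208 206 131 128 168 167 167 167
  172  50]]
[ 506.2 -325.8   36.3   28.3  -83. ]
```

View pics/w2.png

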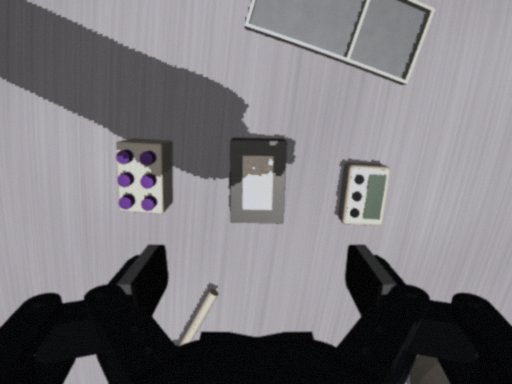

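The wrist view shows the slide box square to the image, its top spanning (230,139) to (286,222), with the label centre near (258,183). The tube stand and timer are about 58 px clear on either side.

Run:
```python
from h import *
ci=r.camera_info('wrist')
w=px2w(ci,[(230,139),(285,139),(286,222),(231,222),(258,183),(258,222)],.03)*1000; print(w.round(1))
c=(w[0]+w[1]+w[2]+w[3])/4/1000; print(c, w[5]+42.5*np.array([-np.sin(np.radians(6.9)),np.cos(np.radians(6.9))]))
delta(c[0],c[1],.02,6.9)
```

```text
[[ 472.7 -280.9]
 [ 525.2 -274.7]
 [ 538.3 -358.5]
 [ 481.8 -365.2]
 [ 504.6 -320.8]
 [ 509.5 -361.9]]
[ 0.50447831 -0.31979798] [ 504.40082203 -319.66449725]
turn -0.2 shift [ -0.3   2.7 185.1] | tcp [ 0.5018 -0.3199  0.2051] tooly 6.7 tilt 0.04 j7 0.43 t 2.3 w 0.0855 f [-0.1 -2.  -0.6]
```

{"name": "step_arm", "arguments": {
  "grip_force": 40,
  "moves": [
    {"rx": 0,"ry": 0,"rz": -0.4,"dx": 0,"dy": 2.5,"dz": 40,"gripper": 1},
    {"rx": 0,"ry": 0,"rz": 0,"dx": 0,"dy": 0,"dz": 40,"gripper": 1},
    {"rx": 0,"ry": 0,"rz": 0,"dx": 0,"dy": 0,"dz": 40,"gripper": 1},
    {"rx": 0,"ry": 0,"rz": 0,"dx": 0,"dy": 0,"dz": 30,"gripper": 1},
    {"rx": 0,"ry": 0,"rz": 0,"dx": 0,"dy": 0,"dz": 23,"gripper": 1},
    {"rx": 0,"ry": 0,"rz": 0,"dx": 0,"dy": 0,"dz": 0,"gripper": 1},
    {"rx": 0,"ry": 0,"rz": 0,"dx": 0,"dy": 0,"dz": 0,"gripper": 0.2},
    {"rx": 0,"ry": 0,"rz": 0,"dx": 0,"dy": 0,"dz": 0,"gripper": -1},
    {"rx": 0,"ry": 0,"rz": 0,"dx": 0,"dy": 0,"dz": 0,"gripper": -1},
    {"rx": 0,"ry": 0,"rz": 0,"dx": 0,"dy": 0,"dz": 0,"gripper": -1},
    {"rx": 0,"ry": 0,"rz": 0,"dx": 0,"dy": 0,"dz": 0,"gripper": -1},
    {"rx": 0,"ry": 0,"rz": 0,"dx": 0,"dy": 0,"dz": 0,"gripper": -1}
  ]
}}

```text
clock: 3.8
tcp_pos: [0.5042, -0.3224, 0.0339]
orientation: [2.082, 2.349, 0.0]
contact_force: [-0.8, -0.4, 6.1]
grip_width: 0.0543
gripper_force: 43.4
```

```bash
cat >> h.py <<'E'
def tray(name,lx,ly=0):
    cx,cy,a={'broad':(560,153.2,9.8),'slim':(562.5,-147.2,-10.3)}[name]; a=np.radians(a)
    return (cx+lx*np.cos(a)-ly*np.sin(a))/1000,(cy+lx*np.sin(a)+ly*np.cos(a))/1000
E
python3 - <<'E'
from h import *
x,y=tray('broad',-29.5); print(x,y); delta(x,y,.125,9.8)
E
```

```text
0.530930466994737 0.14817881977460204
turn -2.9 shift [459.  106.6 -91.8] | tcp [ 0.5042 -0.3224  0.0339] tooly 6.9 tilt 0.16 j7 0.34 t 3.8 w 0.0543 f [-0.8 -0.4  6.1]
```

{"name": "step_arm", "arguments": {
  "moves": [
    {"rx": 0,"ry": 0,"rz": 0,"dx": 0,"dy": 0,"dz": -30,"gripper": -1},
    {"rx": 0,"ry": 0,"rz": 0,"dx": 0,"dy": 0,"dz": -45,"gripper": -1},
    {"rx": 0,"ry": 0,"rz": -2.9,"dx": 0,"dy": 0,"dz": -40,"gripper": -1},
    {"rx": 0,"ry": 0,"rz": 0,"dx": 45,"dy": 11,"dz": 0,"gripper": -1},
    {"rx": 0,"ry": 0,"rz": 0,"dx": 46,"dy": 11,"dz": 0,"gripper": -1},
    {"rx": 0,"ry": 0,"rz": 0,"dx": 46,"dy": 11,"dz": 0,"gripper": -1},
    {"rx": 0,"ry": 0,"rz": 0,"dx": 46,"dy": 11,"dz": 0,"gripper": -1},
    {"rx": 0,"ry": 0,"rz": 0,"dx": 46,"dy": 11,"dz": 0,"gripper": -1},
    {"rx": 0,"ry": 0,"rz": 0,"dx": 46,"dy": 11,"dz": 0,"gripper": -1},
    {"rx": 0,"ry": 0,"rz": 0,"dx": 46,"dy": 11,"dz": 0,"gripper": -1},
    {"rx": 0,"ry": 0,"rz": 0,"dx": 46,"dy": 10,"dz": 0,"gripper": -1},
    {"rx": 0,"ry": 0,"rz": 0,"dx": 46,"dy": 10,"dz": 0,"gripper": -1},
    {"rx": 0,"ry": 0,"rz": 0,"dx": 44,"dy": 10,"dz": 0,"gripper": -1},
    {"rx": 0,"ry": 0,"rz": 0,"dx": 0,"dy": 0,"dz": 0,"gripper": -1},
    {"rx": 0,"ry": 0,"rz": 0,"dx": 0,"dy": 0,"dz": 0,"gripper": -1}
  ]
}}

```text
clock: 5.68
tcp_pos: [0.5307, 0.1463, 0.1474]
orientation: [2.023, 2.403, -0.001]
contact_force: [-0.0, -0.3, -0.5]
grip_width: 0.0536
gripper_force: 42.7
```

Run:
```python
from h import *
x,y=tray('broad',-29.5); delta(x,y,.038,9.8)
ci=r.camera_info('wrist'); im=r.grab_frame('wrist')
q=[(*tray('broad',a*80,b*75),.012) for a,b in((-1,-1),(-1,1),(1,1),(1,-1))]
cv2.polylines(im,[w2px(ci,q).round().astype(int)],True,(0,0,255),1)
cv2.imwrite('pics/w3.png',im)
```

```text
turn 0.0 shift [  1.9   0.6 109.4] | tcp [0.5307 0.1463 0.1474] tooly 9.8 tilt 0.05 j7 -0.45 t 5.67 w 0.0536 f [-0.  -0.3 -0.5]
```

View pics/w3.png

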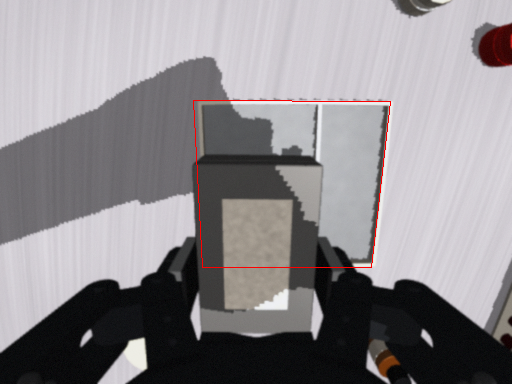

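The projected broad-tray outline lies on the real tray within about 3 px, and the box is held square with its label up. I lower it.

{"name": "step_arm", "arguments": {
  "moves": [
    {"rx": 0,"ry": 0,"rz": 0,"dx": 0,"dy": 0.6,"dz": 40,"gripper": -1},
    {"rx": 0,"ry": 0,"rz": 0,"dx": 0,"dy": 0,"dz": 40,"gripper": -1},
    {"rx": 0,"ry": 0,"rz": 0,"dx": 0,"dy": 0,"dz": 20,"gripper": -1},
    {"rx": 0,"ry": 0,"rz": 0,"dx": 0,"dy": 0,"dz": 8,"gripper": -1},
    {"rx": 0,"ry": 0,"rz": 0,"dx": 0,"dy": 0,"dz": 2.5,"gripper": -1},
    {"rx": 0,"ry": 0,"rz": 0,"dx": 0,"dy": 0,"dz": 0,"gripper": -1},
    {"rx": 0,"ry": 0,"rz": 0,"dx": 0,"dy": 0,"dz": 0,"gripper": 0.55},
    {"rx": 0,"ry": 0,"rz": 0,"dx": 0,"dy": 0,"dz": 0,"gripper": 0.55},
    {"rx": 0,"ry": 0,"rz": 0,"dx": 0,"dy": 0,"dz": 0,"gripper": 0.55}
  ]
}}

```text
clock: 6.85
tcp_pos: [0.5317, 0.1472, 0.0372]
orientation: [2.023, 2.403, 0.001]
contact_force: [-0.1, -0.1, -0.4]
grip_width: 0.0661
gripper_force: 0.0
```

Run:
```python
from h import *
delta(.3976,.328,.2,None)
delta(.3976,.328,.2,-51)
```

```text
turn 0 shift [ 201.  -101.2 -162.9] | tcp [0.5317 0.1472 0.0372] tooly 9.8 tilt 0.04 j7 -0.55 t 6.85 w 0.0661 f [-0.1 -0.1 -0.4]
turn 60.8 shift [   9.7 -224.8 -162.9] | tcp [0.5317 0.1472 0.0372] tooly 9.8 tilt 0.04 j7 -0.55 t 6.85 w 0.0661 f [-0.1 -0.1 -0.4]
```

{"name": "step_arm", "arguments": {
  "moves": [
    {"rx": 0,"ry": 0,"rz": 0,"dx": 0,"dy": 0,"dz": -40,"gripper": 1},
    {"rx": 0,"ry": 0,"rz": 0,"dx": 0,"dy": 0,"dz": -60,"gripper": 1},
    {"rx": 0,"ry": 0,"rz": 0,"dx": 0,"dy": 0,"dz": -62,"gripper": 1},
    {"rx": 0,"ry": 0,"rz": 0,"dx": 0,"dy": 0,"dz": 0,"gripper": 1},
    {"rx": 0,"ry": 0,"rz": 0,"dx": 0,"dy": 0,"dz": 0,"gripper": 1}
  ]
}}

```text
clock: 7.48
tcp_pos: [0.5312, 0.1468, 0.1988]
orientation: [2.023, 2.403, -0.0]
contact_force: [0.5, -0.7, -1.3]
grip_width: 0.0857
gripper_force: 0.0
```

Run:
```python
from h import *
delta(.3976,.328,.2,None)
ci=r.camera_info('wrist'); im=r.grab_frame('wrist')
cv2.imwrite('pics/w4.png',im)
print(w2px(ci,[(*tray('broad',-29.5),.033)]))
```

```text
turn 0 shift [ 201.3 -100.8   -1.3] | tcp [0.5312 0.1468 0.1988] tooly 9.8 tilt 0.03 j7 -0.41 t 7.47 w 0.0857 f [ 0.5 -0.7 -1.3]
[[255.30920647 182.3610883 ]]
```

View pics/w4.png

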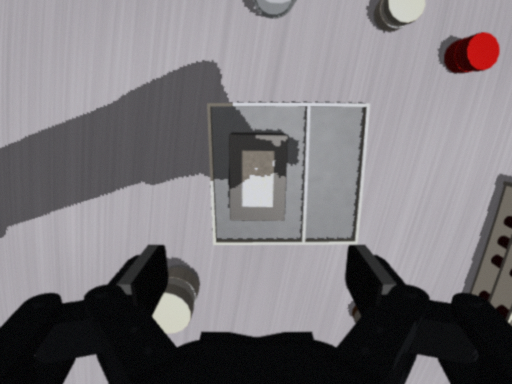

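The slide box sits flat in the wide compartment, clear of the walls. Its top spans about (229,134) to (287,221), with the label at (258,179). Next the petri dish.

{"name": "step_arm", "arguments": {
  "moves": [
    {"rx": 0,"ry": 0,"rz": 0,"dx": 40,"dy": -20,"dz": 0,"gripper": 1},
    {"rx": 0,"ry": 0,"rz": 0,"dx": 40,"dy": -20,"dz": 0,"gripper": 1},
    {"rx": 0,"ry": 0,"rz": 0,"dx": 40,"dy": -20,"dz": 0,"gripper": 1},
    {"rx": 0,"ry": 0,"rz": 0,"dx": 40,"dy": -20,"dz": 0,"gripper": 1},
    {"rx": 0,"ry": 0,"rz": 0,"dx": 41,"dy": -21,"dz": 0,"gripper": 1},
    {"rx": 0,"ry": 0,"rz": 0,"dx": 0,"dy": 0,"dz": 0,"gripper": 1},
    {"rx": 0,"ry": 0,"rz": 0,"dx": 0,"dy": 0,"dz": 0,"gripper": 1}
  ]
}}

```text
clock: 8.4
tcp_pos: [0.3974, 0.327, 0.1975]
orientation: [-2.023, -2.403, 0.004]
contact_force: [-1.0, -0.4, 0.1]
grip_width: 0.0856
gripper_force: 0.0
```

Run:
```python
from h import *
T=np.array([.5312,.1468]);  # box from w4, camera pose then = same offset from tcp as now
ci=r.camera_info('wrist'); o=r.get_obs(); im=r.grab_frame('wrist')
sh=o['tcp_pos'][:2]-T
w=px2w(ci,[(229,135),(287,135),(285,221),(230,221),(258,179)],.033)-sh; print('box',w.round(4).tolist(),w[:4].mean(0))
hsv=cv2.cvtColor(im,cv2.COLOR_BGR2HSV)
m=((hsv[...,0]<25)&(hsv[...,1]>35)); p=w2px(ci,[[.3976,.328,.012]])[0]
k=near(m,p); print(p,rect(ci,k,.012),rect(ci,k,.02))
a=rect(ci,k,.015)/1000; delta(a[0],a[1],.026)
cv2.imwrite('pics/w5.png',im)
```

```text
box [[0.499, 0.1883], [0.5517, 0.1974], [0.5664, 0.1144], [0.5125, 0.105], [0.5326, 0.1519]] [0.53240959 0.15127978]
[256.14639358 178.23677201] [398.  330.5  49.3  49.1   9.9] [397.7 332.2  48.   47.9   9.9]
turn 0 shift [  4.7   1.  171.7] | tcp [0.398  0.3266 0.1977] tooly 9.7 tilt 0.13 j7 -0.86 t 8.45 w 0.0853 f [-0.6  0.4  0.6]
```

View pics/w5.png

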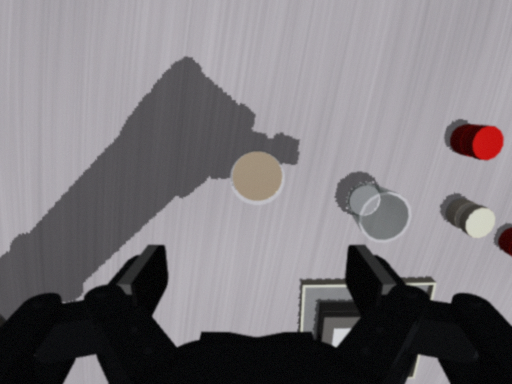

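The dish is at about (257,177). The beaker, nearest edge at x≈350, is clear of the fingers.

{"name": "step_arm", "arguments": {
  "grip_force": 25,
  "moves": [
    {"rx": 0,"ry": 0,"rz": 0,"dx": 4.3,"dy": 1,"dz": 45,"gripper": 1},
    {"rx": 0,"ry": 0,"rz": 0,"dx": 0,"dy": 0,"dz": 45,"gripper": 1},
    {"rx": 0,"ry": 0,"rz": 0,"dx": 0,"dy": 0,"dz": 45,"gripper": 1},
    {"rx": 0,"ry": 0,"rz": 0,"dx": 0,"dy": 0,"dz": 25,"gripper": 1},
    {"rx": 0,"ry": 0,"rz": 0,"dx": 0,"dy": 0,"dz": 11,"gripper": 1},
    {"rx": 0,"ry": 0,"rz": 0,"dx": 0,"dy": 0,"dz": 0,"gripper": 1},
    {"rx": 0,"ry": 0,"rz": 0,"dx": 0,"dy": 0,"dz": 0,"gripper": 0.4},
    {"rx": 0,"ry": 0,"rz": 0,"dx": 0,"dy": 0,"dz": 0,"gripper": 0.2},
    {"rx": 0,"ry": 0,"rz": 0,"dx": 0,"dy": 0,"dz": 0,"gripper": -1},
    {"rx": 0,"ry": 0,"rz": 0,"dx": 0,"dy": 0,"dz": 0,"gripper": -1},
    {"rx": 0,"ry": 0,"rz": 0,"dx": 0,"dy": 0,"dz": 0,"gripper": -1},
    {"rx": 0,"ry": 0,"rz": 0,"dx": 0,"dy": 0,"dz": 0,"gripper": -1}
  ]
}}

```text
clock: 9.95
tcp_pos: [0.3986, 0.3328, 0.0291]
orientation: [2.023, 2.402, 0.003]
contact_force: [-0.5, -0.6, 6.6]
grip_width: 0.0534
gripper_force: 25.2
```

Run:
```python
from h import *
delta(.5324,.1513,.062)
```

```text
turn 0 shift [-201.6  101.   -32.8] | tcp [0.3986 0.3328 0.0291] tooly 9.8 tilt 0.12 j7 -1.06 t 9.95 w 0.0534 f [-0.5 -0.6  6.6]
```

{"name": "step_arm", "arguments": {
  "moves": [
    {"rx": 0,"ry": 0,"rz": 0,"dx": 0,"dy": 0,"dz": -20,"gripper": -1},
    {"rx": 0,"ry": 0,"rz": 0,"dx": 0,"dy": 0,"dz": -40,"gripper": -1},
    {"rx": 0,"ry": 0,"rz": 0,"dx": 0,"dy": 0,"dz": -40,"gripper": -1},
    {"rx": 0,"ry": 0,"rz": 0,"dx": -20,"dy": 10,"dz": 0,"gripper": -1},
    {"rx": 0,"ry": 0,"rz": 0,"dx": -40,"dy": 20,"dz": 0,"gripper": -1},
    {"rx": 0,"ry": 0,"rz": 0,"dx": -40,"dy": 20,"dz": 0,"gripper": -1},
    {"rx": 0,"ry": 0,"rz": 0,"dx": -40,"dy": 20,"dz": 0,"gripper": -1},
    {"rx": 0,"ry": 0,"rz": 0,"dx": -40,"dy": 20,"dz": 0,"gripper": -1},
    {"rx": 0,"ry": 0,"rz": 0,"dx": -21,"dy": 11,"dz": 0,"gripper": -1},
    {"rx": 0,"ry": 0,"rz": 0,"dx": 0,"dy": 0,"dz": 0,"gripper": -1},
    {"rx": 0,"ry": 0,"rz": 0,"dx": 0,"dy": 0,"dz": 0,"gripper": -1}
  ]
}}

```text
clock: 11.32
tcp_pos: [0.531, 0.1526, 0.1282]
orientation: [-2.022, -2.404, -0.001]
contact_force: [-0.2, 0.3, 0.2]
grip_width: 0.0537
gripper_force: 26.8
```

Run:
```python
from h import *
delta(.5324,.1513,.062)
ci=r.camera_info('wrist'); im=r.grab_frame('wrist')
o=r.get_obs(); p=o['tcp_pos']
hsv=cv2.cvtColor(im,cv2.COLOR_BGR2HSV); m=((hsv[...,0]<25)&(hsv[...,1]>35))
zz=p[2]-.0291+.014
k=near(m,w2px(ci,[[p[0],p[1],zz]])[0]); print(rect(ci,k,zz),p)
cv2.imwrite('pics/w6.png',im)
```

```text
turn 0 shift [-1.6  1.1 66.2] | tcp [0.531  0.1526 0.1282] tooly 9.9 tilt 0.04 j7 -0.5 t 11.32 w 0.0537 f [-0.2  0.3  0.2]
[532.  152.2  49.9  49.2 -68.2] [0.53088806 0.15302338 0.12814271]
```

View pics/w6.png

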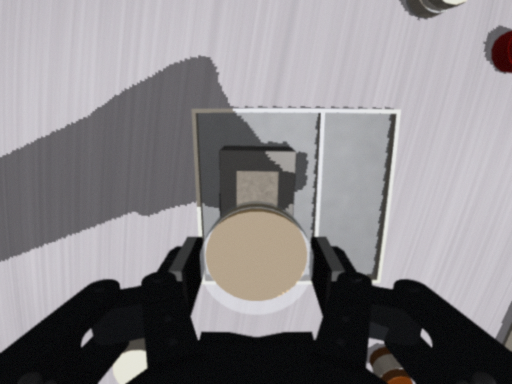

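The dish is held level between the fingers and measures (532,152), against the box centre at (532,151). I lower it.

{"name": "step_arm", "arguments": {
  "moves": [
    {"rx": 0,"ry": 0,"rz": 0,"dx": -1,"dy": 0.5,"dz": 30,"gripper": -1},
    {"rx": 0,"ry": 0,"rz": 0,"dx": 0,"dy": 0,"dz": 22,"gripper": -1},
    {"rx": 0,"ry": 0,"rz": 0,"dx": 0,"dy": 0,"dz": 10,"gripper": -1},
    {"rx": 0,"ry": 0,"rz": 0,"dx": 0,"dy": 0,"dz": 3.5,"gripper": -1},
    {"rx": 0,"ry": 0,"rz": 0,"dx": 0,"dy": 0,"dz": 0,"gripper": -1},
    {"rx": 0,"ry": 0,"rz": 0,"dx": 0,"dy": 0,"dz": 0,"gripper": -1}
  ]
}}

```text
clock: 12.12
tcp_pos: [0.5329, 0.1509, 0.063]
orientation: [2.023, 2.403, 0.002]
contact_force: [-0.7, -0.2, -0.2]
grip_width: 0.054
gripper_force: 26.9
```

{"name": "step_arm", "arguments": {
  "moves": [
    {"rx": 0,"ry": 0,"rz": 0,"dx": 0,"dy": 0,"dz": 1,"gripper": -1},
    {"rx": 0,"ry": 0,"rz": 0,"dx": 0,"dy": 0,"dz": 0,"gripper": -1},
    {"rx": 0,"ry": 0,"rz": 0,"dx": 0,"dy": 0,"dz": 0,"gripper": 0.4},
    {"rx": 0,"ry": 0,"rz": 0,"dx": 0,"dy": 0,"dz": 0,"gripper": 0.7},
    {"rx": 0,"ry": 0,"rz": 0,"dx": 0,"dy": 0,"dz": 0,"gripper": 1},
    {"rx": 0,"ry": 0,"rz": 0,"dx": 0,"dy": 0,"dz": 0,"gripper": 1},
    {"rx": 0,"ry": 0,"rz": 0,"dx": 0,"dy": 0,"dz": -40,"gripper": 1},
    {"rx": 0,"ry": 0,"rz": 0,"dx": 0,"dy": 0,"dz": -50,"gripper": 1},
    {"rx": 0,"ry": 0,"rz": 0,"dx": 0,"dy": 0,"dz": -48,"gripper": 1},
    {"rx": 0,"ry": 0,"rz": 0,"dx": 0,"dy": 0,"dz": 0,"gripper": 1},
    {"rx": 0,"ry": 0,"rz": 0,"dx": 0,"dy": 0,"dz": 0,"gripper": 1}
  ]
}}

```text
clock: 13.5
tcp_pos: [0.532, 0.1503, 0.1989]
orientation: [2.024, 2.403, -0.001]
contact_force: [0.2, 0.3, -0.8]
grip_width: 0.0855
gripper_force: 0.0
```

Run:
```python
from h import *
ci=r.camera_info('wrist'); im=r.grab_frame('wrist')
hsv=cv2.cvtColor(im,cv2.COLOR_BGR2HSV); m=((hsv[...,0]<25)&(hsv[...,1]>35))
k=near(m,w2px(ci,[[.532,.151,.048]])[0]); print('dish',rect(ci,k,.048))
for yaw in (-20,-27,-62,9.8): delta(.632,.330,.2,yaw)
cv2.imwrite('pics/w7.png',im)
```

```text
dish [534.1 149.6  49.3  48.8 -80.2]
turn 29.8 shift [203.3  32.8  -2.2] | tcp [0.5316 0.1502 0.1982] tooly 9.8 tilt 0.11 j7 -0.44 t 13.55 w 0.0854 f [ 0.   0.2 -0.5]
turn 36.8 shift [205.8   7.8  -2.2] | tcp [0.5316 0.1502 0.1982] tooly 9.8 tilt 0.11 j7 -0.44 t 13.55 w 0.0854 f [ 0.   0.2 -0.5]
turn 71.8 shift [ 173.  -111.7   -2.2] | tcp [0.5316 0.1502 0.1982] tooly 9.8 tilt 0.11 j7 -0.44 t 13.55 w 0.0854 f [ 0.   0.2 -0.5]
turn 0.0 shift [160.1 129.5  -2.2] | tcp [0.5316 0.1502 0.1982] tooly 9.8 tilt 0.11 j7 -0.44 t 13.55 w 0.0854 f [ 0.   0.2 -0.5]
```

View pics/w7.png

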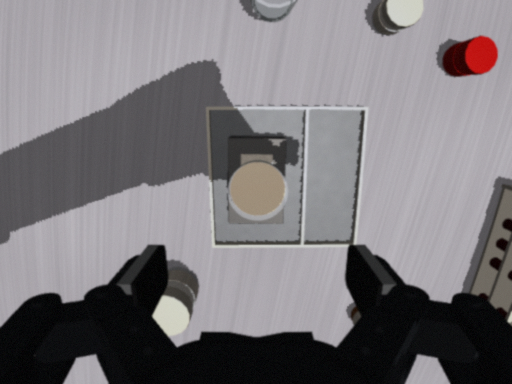

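The dish lies flat and centred on the slide box: lid (228–287, 159–220), box (229–286, 136–223). Next the small jar, with the fingers along +50° to miss the red jars and the beaker.

{"name": "step_arm", "arguments": {
  "moves": [
    {"rx": 0,"ry": 0,"rz": -10,"dx": 0,"dy": 0,"dz": 0,"gripper": 1},
    {"rx": 0,"ry": 0,"rz": -10,"dx": 0,"dy": 0,"dz": 0,"gripper": 1},
    {"rx": 0,"ry": 0,"rz": -10,"dx": 0,"dy": 0,"dz": 0,"gripper": 1},
    {"rx": 0,"ry": 0,"rz": -10,"dx": 0,"dy": 0,"dz": 0,"gripper": 0.5},
    {"rx": 0,"ry": 0,"rz": 0,"dx": 8,"dy": 40,"dz": 0,"gripper": 0.5},
    {"rx": 0,"ry": 0,"rz": 0,"dx": 8,"dy": 40,"dz": 0,"gripper": 0.5},
    {"rx": 0,"ry": 0,"rz": 0,"dx": 8,"dy": 40,"dz": 0,"gripper": 0.5},
    {"rx": 0,"ry": 0,"rz": 0,"dx": 8,"dy": 40,"dz": 0,"gripper": 0.5},
    {"rx": 0,"ry": 0,"rz": 0,"dx": 8,"dy": 42,"dz": 0,"gripper": 0.5},
    {"rx": 0,"ry": 0,"rz": 0,"dx": 0,"dy": 0,"dz": 0,"gripper": 0.5},
    {"rx": 0,"ry": 0,"rz": 0,"dx": 0,"dy": 0,"dz": 0,"gripper": 0.5}
  ]
}}

```text
clock: 14.92
tcp_pos: [0.6314, 0.3299, 0.1974]
orientation: [-1.078, -2.949, 0.004]
contact_force: [-0.3, 0.2, -0.5]
grip_width: 0.064
gripper_force: 0.0
```

Run:
```python
from h import *
ci=r.camera_info('wrist'); im=r.grab_frame('wrist')
hsv=cv2.cvtColor(im,cv2.COLOR_BGR2HSV); p=w2px(ci,[[.632,.330,.04]])[0]; print(p)
V=hsv[...,2].astype(int); u,v=p.astype(int)
m=(V>185)|((hsv[...,1]>18)&(hsv[...,0]>18)&(hsv[...,0]<45)&(V>100)); print(hsv[v-15:v+16:5,u].tolist(), np.median(V))
k=near(V>190,p); print(rect(ci,k,.04))
delta(.632,.330,.04)
cv2.imwrite('pics/w8.png',im)
```

```text
[257.21757881 186.18692822]
[[16, 30, 126], [16, 24, 137], [111, 8, 224], [113, 9, 226], [110, 10, 226], [107, 8, 226], [113, 5, 221]] 173.0
[633.6 326.3  32.4  26.1  56.9]
turn 0 shift [  0.2   1.2 157.9] | tcp [0.6317 0.3293 0.1979] tooly 49.8 tilt 0.16 j7 -0.01 t 14.97 w 0.0641 f [-0.1  0.1  0.1]
```

View pics/w8.png

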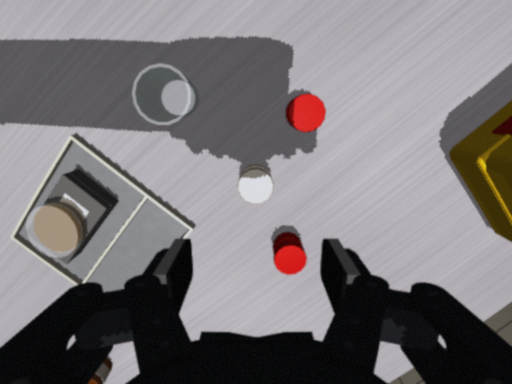

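The small jar cap is at (256,186), centred on the tool axis. The red jars at (306,112) and (289,258) are outside the finger strip, so I go down and grip.

{"name": "step_arm", "arguments": {
  "grip_force": 25,
  "moves": [
    {"rx": 0,"ry": 0,"rz": 0,"dx": 0,"dy": 0,"dz": 45,"gripper": 0.5},
    {"rx": 0,"ry": 0,"rz": 0,"dx": 0,"dy": 0,"dz": 45,"gripper": 0.5},
    {"rx": 0,"ry": 0,"rz": 0,"dx": 0,"dy": 0,"dz": 40,"gripper": 0.5},
    {"rx": 0,"ry": 0,"rz": 0,"dx": 0,"dy": 0,"dz": 20,"gripper": 0.5},
    {"rx": 0,"ry": 0,"rz": 0,"dx": 0,"dy": 0,"dz": 8,"gripper": 0.5},
    {"rx": 0,"ry": 0,"rz": 0,"dx": 0,"dy": 0,"dz": 0,"gripper": 0.5},
    {"rx": 0,"ry": 0,"rz": 0,"dx": 0,"dy": 0,"dz": 0,"gripper": 0},
    {"rx": 0,"ry": 0,"rz": 0,"dx": 0,"dy": 0,"dz": 0,"gripper": -0.2},
    {"rx": 0,"ry": 0,"rz": 0,"dx": 0,"dy": 0,"dz": 0,"gripper": -1},
    {"rx": 0,"ry": 0,"rz": 0,"dx": 0,"dy": 0,"dz": 0,"gripper": -1},
    {"rx": 0,"ry": 0,"rz": 0,"dx": 0,"dy": 0,"dz": 0,"gripper": -1},
    {"rx": 0,"ry": 0,"rz": 0,"dx": 0,"dy": 0,"dz": 0,"gripper": -1}
  ]
}}

```text
clock: 16.48
tcp_pos: [0.6328, 0.3311, 0.0427]
orientation: [1.079, 2.949, 0.002]
contact_force: [-1.0, -2.1, 6.2]
grip_width: 0.0333
gripper_force: 24.6
```

Run:
```python
from h import *
x,y=tray('broad',49); print(x,y); delta(x,y,.15,99.8)
```

```text
0.6082849870256911 0.16154026545913558
turn -50.0 shift [  52.8 -162.9 -107.4] | tcp [0.6328 0.3311 0.0427] tooly 49.8 tilt 0.1 j7 -0.09 t 16.48 w 0.0333 f [-1.  -2.1  6.2]
```

{"name": "step_arm", "arguments": {
  "moves": [
    {"rx": 0,"ry": 0,"rz": 0,"dx": 0,"dy": 0,"dz": -25,"gripper": -1},
    {"rx": 0,"ry": 0,"rz": 0,"dx": 0,"dy": 0,"dz": -40,"gripper": -1},
    {"rx": 0,"ry": 0,"rz": 0,"dx": 0,"dy": 0,"dz": -40,"gripper": -1},
    {"rx": 0,"ry": 0,"rz": -10,"dx": 0,"dy": 0,"dz": 0,"gripper": -1},
    {"rx": 0,"ry": 0,"rz": -10,"dx": 0,"dy": 0,"dz": 0,"gripper": -1},
    {"rx": 0,"ry": 0,"rz": -10,"dx": 0,"dy": 0,"dz": 0,"gripper": -1},
    {"rx": 0,"ry": 0,"rz": -10,"dx": 0,"dy": 0,"dz": 0,"gripper": -1},
    {"rx": 0,"ry": 0,"rz": -10,"dx": 0,"dy": 0,"dz": 0,"gripper": -1},
    {"rx": 0,"ry": 0,"rz": 0,"dx": 13,"dy": -40,"dz": 0,"gripper": -1},
    {"rx": 0,"ry": 0,"rz": 0,"dx": 13,"dy": -41,"dz": 0,"gripper": -1},
    {"rx": 0,"ry": 0,"rz": 0,"dx": 13,"dy": -41,"dz": 0,"gripper": -1},
    {"rx": 0,"ry": 0,"rz": 0,"dx": 14,"dy": -41,"dz": 0,"gripper": -1},
    {"rx": 0,"ry": 0,"rz": 0,"dx": 0,"dy": 0,"dz": 0,"gripper": -1},
    {"rx": 0,"ry": 0,"rz": 0,"dx": 0,"dy": 0,"dz": 0,"gripper": -1}
  ]
}}

```text
clock: 18.23
tcp_pos: [0.6081, 0.1618, 0.1477]
orientation: [-0.268, 3.128, 0.001]
contact_force: [-0.1, 0.2, -0.9]
grip_width: 0.0327
gripper_force: 25.0
```

Run:
```python
from h import *
x,y=tray('broad',49); delta(x,y,.0457,99.8)
ci=r.camera_info('wrist'); im=r.grab_frame('wrist')
for q in ([(21,-72),(21,72),(77,72),(77,-72)],):
    cv2.polylines(im,[w2px(ci,[(*tray('broad',a,b),.012) for a,b in q]).round().astype(int)],True,(0,0,255),1)
cv2.imwrite('pics/w9.png',im)
```

```text
turn 0.0 shift [  0.   -0.3 102. ] | tcp [0.6081 0.1618 0.1477] tooly 99.8 tilt 0.11 j7 0.92 t 18.23 w 0.0327 f [-0.1  0.2 -0.9]
```

View pics/w9.png

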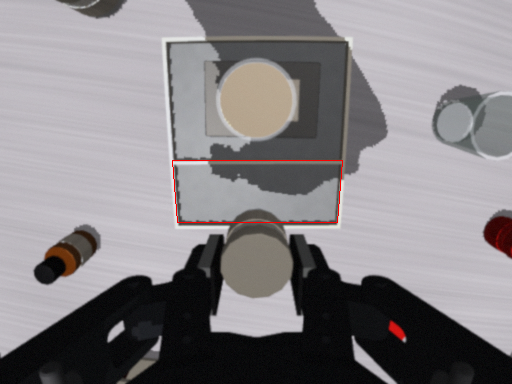

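The compartment outline matches the tray, and the jar hangs upright above it. The dish centre (257,99) looks slightly left of the box centre (262,99), so I check that offset while placing the jar.

Run:
```python
from h import *
ci=r.camera_info('wrist')
b=px2w(ci,[(205,61),(320,64),(318,137),(205,136)],.033)*1000; print('box',b.round(1).tolist(),b.mean(0), [np.linalg.norm(b[i]-b[i-1]).round(1) for i in range(4)])
d=px2w(ci,[(216,100),(298,100),(257,58),(257,141)],.053)*1000; print('dish',d.round(1).tolist(),d.mean(0))
im=r.grab_frame('wrist'); cv2.imwrite('pics/z.png',cv2.resize(im[30:170,160:360],None,fx=4,fy=4,interpolation=cv2.INTER_CUBIC))
```

```text
box [[512.4, 107.4], [500.0, 189.8], [551.7, 199.8], [565.9, 114.8]] [532.49357582 152.93694658] [np.float64(54.0), np.float64(83.3), np.float64(52.7), np.float64(86.2)]
dish [[538.5, 121.9], [528.9, 176.7], [507.3, 144.7], [561.0, 154.1]] [533.94155223 149.32077162]
```

{"name": "step_arm", "arguments": {
  "moves": [
    {"rx": 0,"ry": 0,"rz": 0,"dx": 0,"dy": 0,"dz": 45,"gripper": -1},
    {"rx": 0,"ry": 0,"rz": 0,"dx": 0,"dy": 0,"dz": 35,"gripper": -1},
    {"rx": 0,"ry": 0,"rz": 0,"dx": 0,"dy": 0,"dz": 15,"gripper": -1},
    {"rx": 0,"ry": 0,"rz": 0,"dx": 0,"dy": 0,"dz": 6,"gripper": -1},
    {"rx": 0,"ry": 0,"rz": 0,"dx": 0,"dy": 0,"dz": 1,"gripper": -1},
    {"rx": 0,"ry": 0,"rz": 0,"dx": 0,"dy": 0,"dz": 0,"gripper": -1}
  ]
}}

```text
clock: 19.08
tcp_pos: [0.6086, 0.1623, 0.0457]
orientation: [-0.269, 3.128, 0.002]
contact_force: [-0.6, 1.5, 2.7]
grip_width: 0.0329
gripper_force: 25.2
```

View pics/z.png

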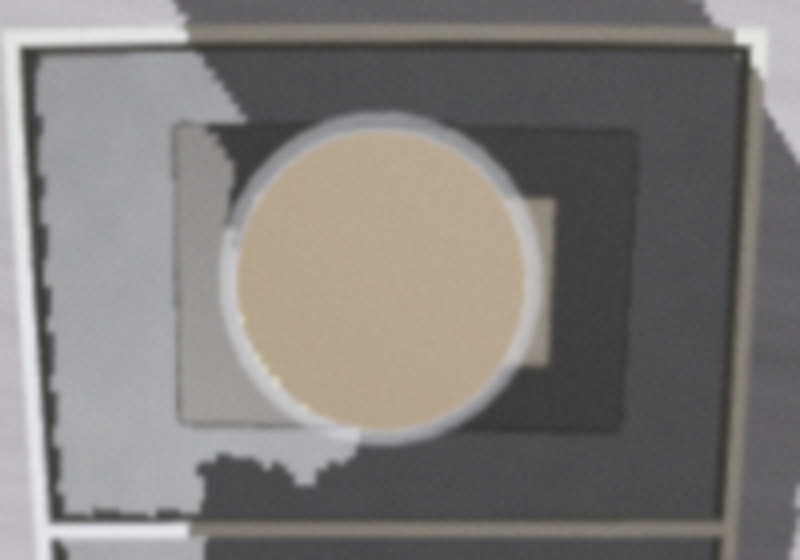

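The jar is down (2.7 N contact). The crop shows the dish about 4 mm off centre along the box's long side: dish centre 382, box centre 403 in crop pixels. I release the jar, then re-grip the dish with the fingers along that side and shift it.

{"name": "step_arm", "arguments": {
  "moves": [
    {"rx": 0,"ry": 0,"rz": 0,"dx": 0,"dy": 0,"dz": 0,"gripper": 0},
    {"rx": 0,"ry": 0,"rz": 0,"dx": 0,"dy": 0,"dz": 0,"gripper": 0.3},
    {"rx": 0,"ry": 0,"rz": 0,"dx": 0,"dy": 0,"dz": 0,"gripper": 0.3},
    {"rx": 0,"ry": 0,"rz": 0,"dx": 0,"dy": 0,"dz": -40,"gripper": 0.3},
    {"rx": 0,"ry": 0,"rz": 0,"dx": 0,"dy": 0,"dz": -60,"gripper": 1},
    {"rx": 0,"ry": 0,"rz": 0,"dx": 38,"dy": 0,"dz": 0,"gripper": 1},
    {"rx": 0,"ry": 0,"rz": 0,"dx": 38,"dy": 0,"dz": 0,"gripper": 1},
    {"rx": 0,"ry": 0,"rz": 0,"dx": 0,"dy": 0,"dz": 40,"gripper": 1},
    {"rx": 0,"ry": 0,"rz": 0,"dx": 0,"dy": 0,"dz": 30,"gripper": 1},
    {"rx": 0,"ry": 0,"rz": 0,"dx": 0,"dy": 0,"dz": 13,"gripper": 1},
    {"rx": 0,"ry": 0,"rz": 0,"dx": 0,"dy": 0,"dz": 0,"gripper": 1},
    {"rx": 0,"ry": 0,"rz": 0,"dx": 0,"dy": 0,"dz": 0,"gripper": 0.4},
    {"rx": 0,"ry": 0,"rz": 0,"dx": 0,"dy": 0,"dz": 0,"gripper": 0.2},
    {"rx": 0,"ry": 0,"rz": 0,"dx": 0,"dy": 0,"dz": 0,"gripper": -1},
    {"rx": 0,"ry": 0,"rz": 0,"dx": 0,"dy": 0,"dz": 0,"gripper": -1},
    {"rx": 0,"ry": 0,"rz": 0,"dx": 0,"dy": 0,"dz": 0,"gripper": -1},
    {"rx": 0,"ry": 0,"rz": 0,"dx": 0,"dy": 0,"dz": 0,"gripper": -1}
  ]
}}

```text
clock: 21.2
tcp_pos: [0.5335, 0.1486, 0.0626]
orientation: [-0.268, 3.128, 0.0]
contact_force: [-0.7, -0.7, 6.8]
grip_width: 0.0536
gripper_force: 25.6
```

{"name": "step_arm", "arguments": {
  "moves": [
    {"rx": 0,"ry": 0,"rz": 0,"dx": 0,"dy": 0,"dz": -4,"gripper": -1},
    {"rx": 0,"ry": 0,"rz": 0,"dx": 0.7,"dy": 3.8,"dz": 0,"gripper": -1},
    {"rx": 0,"ry": 0,"rz": 0,"dx": 0,"dy": 0,"dz": 0,"gripper": -1},
    {"rx": 0,"ry": 0,"rz": 0,"dx": 0,"dy": 0,"dz": 2,"gripper": -1},
    {"rx": 0,"ry": 0,"rz": 0,"dx": 0,"dy": 0,"dz": 2.2,"gripper": -1},
    {"rx": 0,"ry": 0,"rz": 0,"dx": 0,"dy": 0,"dz": 0,"gripper": -1},
    {"rx": 0,"ry": 0,"rz": 0,"dx": 0,"dy": 0,"dz": 0,"gripper": 0.4},
    {"rx": 0,"ry": 0,"rz": 0,"dx": 0,"dy": 0,"dz": 0,"gripper": 0.7},
    {"rx": 0,"ry": 0,"rz": 0,"dx": 0,"dy": 0,"dz": 0,"gripper": 1},
    {"rx": 0,"ry": 0,"rz": 0,"dx": 0,"dy": 0,"dz": -40,"gripper": 1},
    {"rx": 0,"ry": 0,"rz": 0,"dx": 0,"dy": 0,"dz": -50,"gripper": 1},
    {"rx": 0,"ry": 0,"rz": 0,"dx": 0,"dy": 0,"dz": -48,"gripper": 1},
    {"rx": 0,"ry": 0,"rz": 0,"dx": 0,"dy": 0,"dz": 0,"gripper": 1}
  ]
}}

```text
clock: 22.82
tcp_pos: [0.5335, 0.1531, 0.2027]
orientation: [-0.268, 3.123, 0.002]
contact_force: [-0.6, -0.3, -0.4]
grip_width: 0.085
gripper_force: 0.0
```

Run:
```python
from h import *
im=r.grab_frame('wrist'); ci=r.camera_info('wrist')
p=w2px(ci,[(*tray('broad',-29.5),.04)])[0]; print(p)
cv2.imwrite('pics/w10.png',im)
for yaw in (9.8,-80,0,60,99.8): delta(.463,.0074,.2,yaw)
```

```text
[253.51311346 182.76038424]
turn 90.0 shift [-130.7  -92.9    0.2] | tcp [0.5323 0.1521 0.2005] tooly 99.8 tilt 0.18 j7 0.94 t 22.88 w 0.0855 f [-0.3  0.1 -0.1]
turn -0.2 shift [  93.4 -130.4    0.2] | tcp [0.5323 0.1521 0.2005] tooly 99.8 tilt 0.18 j7 0.94 t 22.88 w 0.0855 f [-0.3  0.1 -0.1]
turn -80.2 shift [144.7  69.3   0.2] | tcp [0.5323 0.1521 0.2005] tooly 99.8 tilt 0.18 j7 0.94 t 22.88 w 0.0855 f [-0.3  0.1 -0.1]
turn 39.8 shift [ -12.3 -159.9    0.2] | tcp [0.5323 0.1521 0.2005] tooly 99.8 tilt 0.18 j7 0.94 t 22.88 w 0.0855 f [-0.3  0.1 -0.1]
turn -0.0 shift [  92.9 -130.7    0.2] | tcp [0.5323 0.1521 0.2005] tooly 99.8 tilt 0.18 j7 0.94 t 22.88 w 0.0855 f [-0.3  0.1 -0.1]
```

View pics/w10.png

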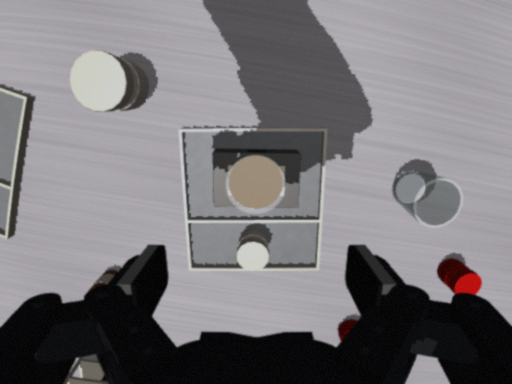

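The dish is now centred (255 against box 257), and the small jar stands upright in the narrow compartment. That was the last picture allowed, so from here I go by numbers. I use the large jar's cap in this frame, at (98,81).

Run:
```python
from h import *
ci=r.camera_info('wrist'); im=cv2.imread('pics/w10.png')
hsv=cv2.cvtColor(im,cv2.COLOR_BGR2HSV)
k=near(hsv[...,2]>np.percentile(hsv[...,2],50)*1.15,(98,81)); print(cv2.minEnclosingCircle(k))
print(px2w(ci,[(98.5,81)],.062), rect(ci,k,.062))
delta(.463,.0074,.2)
```

```text
((96.5, 80.5), 30.207714080810547)
[[0.46234775 0.00706101]] [462.2   5.5  46.9  46.8   2.8]
turn 0 shift [  92.9 -130.8    0.2] | tcp [0.5323 0.1521 0.2005] tooly 99.8 tilt 0.18 j7 0.94 t 22.88 w 0.0855 f [-0.3  0.1 -0.1]
```

{"name": "step_arm", "arguments": {
  "moves": [
    {"rx": 0,"ry": 0,"rz": 0,"dx": 23,"dy": -32,"dz": 0,"gripper": 1},
    {"rx": 0,"ry": 0,"rz": 0,"dx": 23,"dy": -33,"dz": 0,"gripper": 1},
    {"rx": 0,"ry": 0,"rz": 0,"dx": 23,"dy": -33,"dz": 0,"gripper": 1},
    {"rx": 0,"ry": 0,"rz": 0,"dx": 24,"dy": -33,"dz": 0,"gripper": 1},
    {"rx": 0,"ry": 0,"rz": 0,"dx": 0,"dy": 0,"dz": 0,"gripper": 1},
    {"rx": 0,"ry": 0,"rz": 0,"dx": 0,"dy": 0,"dz": 0,"gripper": 1}
  ]
}}

```text
clock: 23.62
tcp_pos: [0.4619, 0.0071, 0.1985]
orientation: [0.268, -3.129, -0.001]
contact_force: [0.4, -0.1, 0.5]
grip_width: 0.0854
gripper_force: 0.0
```

Run:
```python
from h import *
im=r.grab_frame('wrist'); ci=r.camera_info('wrist')
p=w2px(ci,[[.463,.0074,.062]])[0]; V=cv2.cvtColor(im,cv2.COLOR_BGR2HSV)[...,2]; u,v=p.astype(int)
print(p,V[v,u-50:u+51:5].tolist(),V[v-45:v+46:5,u].tolist())
for t in (185,195,205):
    k=near(V>t,p); print(t,cv2.minEnclosingCircle(k),rect(ci,k,.062))
delta(.463,.0074,.06)
```

```text
[256.71717557 192.6046221 ] [172, 171, 170, 172, 162, 215, 213, 214, 215, 215, 214, 212, 150, 112, 116, 113, 176, 174, 173, 172, 175] [83, 88, 73, 84, 110, 116, 115, 116, 213, 214, 211, 211, 213, 210, 209, 169, 173, 175, 172]
185 ((254.72674560546875, 194.57557678222656), 27.302223205566406) [472.1   3.7  47.5  31.8  72.2]
195 ((254.51031494140625, 194.78866577148438), 26.779756546020508) [472.1   3.2  46.7  30.8  67.2]
205 ((254.5, 194.0), 26.100866317749023) [471.5   3.1  45.1  29.8  66.1]
turn 0 shift [ -0.7  -0.6 138.7] | tcp [0.4622 0.0077 0.1987] tooly 99.9 tilt 0.06 j7 1.24 t 23.68 w 0.0854 f [-0.3 -0.3  0.3]
```

Two views agree that the large jar is at (462,7). The arm's shadow cuts the cap, but its enclosing circle is centred within 2 px of the prediction.

{"name": "step_arm", "arguments": {
  "grip_force": 25,
  "moves": [
    {"rx": 0,"ry": 0,"rz": 0,"dx": 0,"dy": -1,"dz": 40,"gripper": 1},
    {"rx": 0,"ry": 0,"rz": 0,"dx": 0,"dy": 0,"dz": 40,"gripper": 1},
    {"rx": 0,"ry": 0,"rz": 0,"dx": 0,"dy": 0,"dz": 35,"gripper": 1},
    {"rx": 0,"ry": 0,"rz": 0,"dx": 0,"dy": 0,"dz": 15,"gripper": 1},
    {"rx": 0,"ry": 0,"rz": 0,"dx": 0,"dy": 0,"dz": 8,"gripper": 1},
    {"rx": 0,"ry": 0,"rz": 0,"dx": 0,"dy": 0,"dz": 0,"gripper": 1},
    {"rx": 0,"ry": 0,"rz": 0,"dx": 0,"dy": 0,"dz": 0,"gripper": 0.4},
    {"rx": 0,"ry": 0,"rz": 0,"dx": 0,"dy": 0,"dz": 0,"gripper": 0.1},
    {"rx": 0,"ry": 0,"rz": 0,"dx": 0,"dy": 0,"dz": 0,"gripper": -1},
    {"rx": 0,"ry": 0,"rz": 0,"dx": 0,"dy": 0,"dz": 0,"gripper": -1},
    {"rx": 0,"ry": 0,"rz": 0,"dx": 0,"dy": 0,"dz": 0,"gripper": -1},
    {"rx": 0,"ry": 0,"rz": 0,"dx": 0,"dy": 0,"dz": 0,"gripper": -1}
  ]
}}

```text
clock: 25.18
tcp_pos: [0.463, 0.0058, 0.062]
orientation: [-0.268, 3.129, -0.001]
contact_force: [0.4, -0.1, 5.0]
grip_width: 0.0491
gripper_force: 25.0
```

Run:
```python
from h import *
x,y=tray('slim',-32); print(x,y); delta(x,y,.16); delta(*tray('slim',-32),.16,79.7)
```

```text
0.5310156787861267 -0.1414783291162768
turn 0 shift [ -42.1 -156.8  -97.8] | tcp [0.463  0.0058 0.062 ] tooly 99.8 tilt 0.1 j7 0.99 t 25.18 w 0.0491 f [ 0.4 -0.1  5. ]
turn 20.1 shift [ -93.4 -132.8  -97.8] | tcp [0.463  0.0058 0.062 ] tooly 99.8 tilt 0.1 j7 0.99 t 25.18 w 0.0491 f [ 0.4 -0.1  5. ]
```

{"name": "step_arm", "arguments": {
  "moves": [
    {"rx": 0,"ry": 0,"rz": 0,"dx": 0,"dy": 0,"dz": -25,"gripper": -1},
    {"rx": 0,"ry": 0,"rz": 0,"dx": 0,"dy": 0,"dz": -55,"gripper": -1},
    {"rx": 0,"ry": 0,"rz": 10,"dx": 0,"dy": 0,"dz": 0,"gripper": -1},
    {"rx": 0,"ry": 0,"rz": 10,"dx": 0,"dy": 0,"dz": 0,"gripper": -1},
    {"rx": 0,"ry": 0,"rz": 0,"dx": -23,"dy": -33,"dz": 0,"gripper": -1},
    {"rx": 0,"ry": 0,"rz": 0,"dx": -23,"dy": -33,"dz": 0,"gripper": -1},
    {"rx": 0,"ry": 0,"rz": 0,"dx": -23,"dy": -33,"dz": 0,"gripper": -1},
    {"rx": 0,"ry": 0,"rz": 0,"dx": -24,"dy": -33,"dz": 0,"gripper": -1},
    {"rx": 0,"ry": 0,"rz": 0,"dx": 0,"dy": 0,"dz": 0,"gripper": -1},
    {"rx": 0,"ry": 0,"rz": 0,"dx": 0,"dy": 0,"dz": 0,"gripper": -1}
  ]
}}

```text
clock: 26.42
tcp_pos: [0.5302, -0.14, 0.1412]
orientation: [-0.279, -3.129, -0.001]
contact_force: [0.4, 0.2, -1.5]
grip_width: 0.049
gripper_force: 26.5
```

Run:
```python
from h import *
delta(*tray('slim',-32),.065,79.7)
ci=r.camera_info('wrist'); im=r.grab_frame('wrist')
V=cv2.cvtColor(im,cv2.COLOR_BGR2HSV)[...,2]
# check tray edges: brightness profile across walls vs predicted pixel
for n,pts in (('y+',[(0,38+d) for d in range(-8,9)]),('y-',[(0,-38+d) for d in range(-8,9)]),('x-',[(-85+d,0) for d in range(-8,9)])):
    px=w2px(ci,[(*tray('slim',a,b),.012) for a,b in pts]).round().astype(int)
    print(n,px[8],[int(V[v,u]) if 0<=u<512 and 0<=v<384 else -1 for u,v in px])
```

```text
turn 0.1 shift [-1.1 -1.3 76.2] | tcp [ 0.5302 -0.14    0.1412] tooly 79.8 tilt 0.03 j7 1.12 t 26.43 w 0.049 f [ 0.4  0.2 -1.5]
y+ [298 230] [114, 84, 75, 71, 68, 67, 70, 70, 75, 156, 185, 188, 192, 190, 188, 191, 190]
y- [212 230] [188, 189, 190, 190, 191, 191, 198, 211, 214, 181, 111, 62, 62, 61, 65, 65, 68]
x- [255 132] [99, 100, 99, 101, 101, 97, 95, 95, 95, 97, 94, 91, 128, 128, 116, 94, 74]
```

The wall profiles put the slim tray within about 1.5 mm in y and 3 mm in x of my estimate, well inside the clearance. I lower the jar.

{"name": "step_arm", "arguments": {
  "moves": [
    {"rx": 0,"ry": 0,"rz": 0,"dx": -2,"dy": -2,"dz": 35,"gripper": -1},
    {"rx": 0,"ry": 0,"rz": 0,"dx": 0,"dy": 0,"dz": 25,"gripper": -1},
    {"rx": 0,"ry": 0,"rz": 0,"dx": 0,"dy": 0,"dz": 10,"gripper": -1},
    {"rx": 0,"ry": 0,"rz": 0,"dx": 0,"dy": 0,"dz": 5,"gripper": -1},
    {"rx": 0,"ry": 0,"rz": 0,"dx": 0,"dy": 0,"dz": 1.5,"gripper": -1},
    {"rx": 0,"ry": 0,"rz": 0,"dx": 0,"dy": 0,"dz": 0,"gripper": -1}
  ]
}}

```text
clock: 27.22
tcp_pos: [0.5326, -0.1428, 0.0653]
orientation: [0.279, 3.128, -0.0]
contact_force: [-0.2, -0.0, -1.3]
grip_width: 0.0487
gripper_force: 26.6
```

{"name": "step_arm", "arguments": {
  "moves": [
    {"rx": 0,"ry": 0,"rz": 0,"dx": 0,"dy": 0,"dz": 0.6,"gripper": -1},
    {"rx": 0,"ry": 0,"rz": 0,"dx": 0,"dy": 0,"dz": 0,"gripper": -1},
    {"rx": 0,"ry": 0,"rz": 0,"dx": 0,"dy": 0,"dz": 0,"gripper": 0.3},
    {"rx": 0,"ry": 0,"rz": 0,"dx": 0,"dy": 0,"dz": 0,"gripper": 0.7},
    {"rx": 0,"ry": 0,"rz": 0,"dx": 0,"dy": 0,"dz": 0,"gripper": 0.7},
    {"rx": 0,"ry": 0,"rz": 0,"dx": 0,"dy": 0,"dz": -40,"gripper": 0.7},
    {"rx": 0,"ry": 0,"rz": 0,"dx": 0,"dy": 0,"dz": -50,"gripper": 0.7},
    {"rx": 0,"ry": 0,"rz": 0,"dx": 0,"dy": 0,"dz": -48,"gripper": 0.7},
    {"rx": 0,"ry": 0,"rz": 0,"dx": 0,"dy": 0,"dz": 0,"gripper": 0.7},
    {"rx": 0,"ry": 0,"rz": 0,"dx": 0,"dy": 0,"dz": 0,"gripper": 0.7}
  ]
}}

```text
clock: 28.48
tcp_pos: [0.5316, -0.1431, 0.2015]
orientation: [-0.279, -3.128, 0.001]
contact_force: [-0.1, 0.2, -0.5]
grip_width: 0.0723
gripper_force: 0.0
```

Run:
```python
from h import *
ct=r.camera_info('top'); print('cap',px2w(ct,np.array([[397,188]])/2.4+[100,60],.062))
ci=r.camera_info('wrist'); im=r.grab_frame('wrist'); V=cv2.cvtColor(im,cv2.COLOR_BGR2HSV)[...,2]
p=w2px(ci,[(.5326,-.1428,.065)])[0]; k=near(V>195,p); print('lj',p,cv2.minEnclosingCircle(k),px2w(ci,[cv2.minEnclosingCircle(k)[0]],.065))
delta(.688,.003,.2)
```

```text
cap [[0.69159415 0.00226862]]
lj [257.50424353 192.5732308 ] ((257.0389099121094, 193.6796417236328), 26.500749588012695) [[ 0.53351277 -0.1433757 ]]
turn 0 shift [-128.4  171.4    0.6] | tcp [ 0.5313 -0.1429  0.2009] tooly 79.8 tilt 0.11 j7 1.19 t 28.52 w 0.0731 f [ 0.8 -0.3  0.1]
```

The large jar stands at (533,-143) with its full cap circle visible. Now the dropper bottle.

{"name": "step_arm", "arguments": {
  "moves": [
    {"rx": 0,"ry": 0,"rz": 0,"dx": -32,"dy": 43,"dz": 0,"gripper": 0.7},
    {"rx": 0,"ry": 0,"rz": 0,"dx": -33,"dy": 43,"dz": 0,"gripper": 0.7},
    {"rx": 0,"ry": 0,"rz": 0,"dx": -33,"dy": 43,"dz": 0,"gripper": 0.7},
    {"rx": 0,"ry": 0,"rz": 0,"dx": -33,"dy": 43,"dz": 0,"gripper": 0.7},
    {"rx": 0,"ry": 0,"rz": 0,"dx": 0,"dy": 0,"dz": 0,"gripper": 0.7},
    {"rx": 0,"ry": 0,"rz": 0,"dx": 0,"dy": 0,"dz": 0,"gripper": 0.7}
  ]
}}

```text
clock: 29.28
tcp_pos: [0.6906, 0.0031, 0.2]
orientation: [-0.278, -3.126, 0.001]
contact_force: [0.4, -0.3, -0.1]
grip_width: 0.0722
gripper_force: 0.0
```

Run:
```python
from h import *
im=r.grab_frame('wrist'); ci=r.camera_info('wrist')
hsv=cv2.cvtColor(im,cv2.COLOR_BGR2HSV); p=w2px(ci,[[.691,.0025,.062]])[0]; q=w2px(ci,[[.691,.0025,.04]])[0]; print(p,q)
for n,m,z in (('cap',hsv[...,2]<50,.062),('amber',(hsv[...,0]<22)&(hsv[...,1]>110)&(hsv[...,2]>45),.04)):
    k=near(m,p); c,rad=cv2.minEnclosingCircle(k); print(n,c,rad,cv2.boundingRect(k),px2w(ci,[c],z))
delta(.691,.0025,.04)
```

```text
[257.7994214  191.76370232] [257.74849762 185.89389164]
cap (255.94595336914062, 190.6216278076172) 10.818513870239258 (246, 180, 20, 22) [[0.68969344 0.0010814 ]]
amber (255.63604736328125, 185.7650146484375) 14.855480194091797 (242, 171, 29, 26) [[6.90522778e-01 5.50876789e-04]]
turn 0 shift [ -0.8   0.8 160.4] | tcp [0.6905 0.002  0.2004] tooly 79.8 tilt 0.17 j7 0.93 t 29.32 w 0.0727 f [0.3 0.  0.8]
```

{"name": "step_arm", "arguments": {
  "grip_force": 25,
  "moves": [
    {"rx": 0,"ry": 0,"rz": 0,"dx": 0,"dy": -1.3,"dz": 45,"gripper": 0.7},
    {"rx": 0,"ry": 0,"rz": 0,"dx": 0,"dy": 0,"dz": 45,"gripper": 0.7},
    {"rx": 0,"ry": 0,"rz": 0,"dx": 0,"dy": 0,"dz": 40,"gripper": 0.7},
    {"rx": 0,"ry": 0,"rz": 0,"dx": 0,"dy": 0,"dz": 22,"gripper": 0.7},
    {"rx": 0,"ry": 0,"rz": 0,"dx": 0,"dy": 0,"dz": 11,"gripper": 0.7},
    {"rx": 0,"ry": 0,"rz": 0,"dx": 0,"dy": 0,"dz": 0,"gripper": 0.2},
    {"rx": 0,"ry": 0,"rz": 0,"dx": 0,"dy": 0,"dz": 0,"gripper": -0.2},
    {"rx": 0,"ry": 0,"rz": 0,"dx": 0,"dy": 0,"dz": 0,"gripper": -1},
    {"rx": 0,"ry": 0,"rz": 0,"dx": 0,"dy": 0,"dz": 0,"gripper": -1},
    {"rx": 0,"ry": 0,"rz": 0,"dx": 0,"dy": 0,"dz": 0,"gripper": -1},
    {"rx": 0,"ry": 0,"rz": 0,"dx": 0,"dy": 0,"dz": 0,"gripper": -1}
  ]
}}

```text
clock: 30.7
tcp_pos: [0.6924, 0.0022, 0.0407]
orientation: [0.279, 3.127, 0.0]
contact_force: [-0.9, -1.2, 7.1]
grip_width: 0.029
gripper_force: 25.0
```

Run:
```python
from h import *
x,y=tray('slim',51.5); print(x,y); delta(x,y,.14,79.7)
```

```text
0.6131700794535774 -0.156408314078492
turn 0.1 shift [  49.3 -170.2  -99.5] | tcp [0.6924 0.0022 0.0407] tooly 79.8 tilt 0.15 j7 0.84 t 30.7 w 0.029 f [-0.9 -1.2  7.1]
```

{"name": "step_arm", "arguments": {
  "moves": [
    {"rx": 0,"ry": 0,"rz": 0,"dx": 0,"dy": 0,"dz": -25,"gripper": -1},
    {"rx": 0,"ry": 0,"rz": 0,"dx": 0,"dy": 0,"dz": -40,"gripper": -1},
    {"rx": 0,"ry": 0,"rz": 0,"dx": 0,"dy": 0,"dz": -35,"gripper": -1},
    {"rx": 0,"ry": 0,"rz": 0,"dx": 12,"dy": -42,"dz": 0,"gripper": -1},
    {"rx": 0,"ry": 0,"rz": 0,"dx": 12,"dy": -43,"dz": 0,"gripper": -1},
    {"rx": 0,"ry": 0,"rz": 0,"dx": 12,"dy": -43,"dz": 0,"gripper": -1},
    {"rx": 0,"ry": 0,"rz": 0,"dx": 12,"dy": -43,"dz": 0,"gripper": -1},
    {"rx": 0,"ry": 0,"rz": 0,"dx": 0,"dy": 0,"dz": 0,"gripper": -1},
    {"rx": 0,"ry": 0,"rz": 0,"dx": 0,"dy": 0,"dz": 0,"gripper": -1}
  ]
}}

```text
clock: 31.82
tcp_pos: [0.6143, -0.1571, 0.1404]
orientation: [0.279, 3.128, 0.001]
contact_force: [0.5, 0.2, -0.7]
grip_width: 0.029
gripper_force: 24.9
```

Run:
```python
from h import *
delta(*tray('slim',51.5),.0437,79.7)
```

```text
turn 0.1 shift [ 1.4  0.5 96.7] | tcp [ 0.6143 -0.1571  0.1404] tooly 79.8 tilt 0.1 j7 1.13 t 31.82 w 0.029 f [ 0.5  0.2 -0.7]
```

{"name": "step_arm", "arguments": {
  "moves": [
    {"rx": 0,"ry": 0,"rz": 0,"dx": 0,"dy": 0,"dz": 45,"gripper": -1},
    {"rx": 0,"ry": 0,"rz": 0,"dx": 0,"dy": 0,"dz": 30,"gripper": -1},
    {"rx": 0,"ry": 0,"rz": 0,"dx": 0,"dy": 0,"dz": 14,"gripper": -1},
    {"rx": 0,"ry": 0,"rz": 0,"dx": 0,"dy": 0,"dz": 6,"gripper": -1},
    {"rx": 0,"ry": 0,"rz": 0,"dx": 0,"dy": 0,"dz": 1.5,"gripper": -1},
    {"rx": 0,"ry": 0,"rz": 0,"dx": 0,"dy": 0,"dz": 0,"gripper": -1}
  ]
}}

```text
clock: 32.58
tcp_pos: [0.6147, -0.1574, 0.0437]
orientation: [0.278, 3.127, 0.0]
contact_force: [0.7, 1.0, 1.6]
grip_width: 0.029
gripper_force: 24.9
```

{"name": "step_arm", "arguments": {
  "moves": [
    {"rx": 0,"ry": 0,"rz": 0,"dx": 0,"dy": 0,"dz": 0,"gripper": -0.1},
    {"rx": 0,"ry": 0,"rz": 0,"dx": 0,"dy": 0,"dz": 0,"gripper": 0.3},
    {"rx": 0,"ry": 0,"rz": 0,"dx": 0,"dy": 0,"dz": 0,"gripper": 0.3},
    {"rx": 0,"ry": 0,"rz": 0,"dx": 0,"dy": 0,"dz": -40,"gripper": 0.3},
    {"rx": 0,"ry": 0,"rz": 0,"dx": 0,"dy": 0,"dz": -60,"gripper": 0.3},
    {"rx": 0,"ry": 0,"rz": 0,"dx": 0,"dy": 0,"dz": -56,"gripper": 0.3},
    {"rx": 0,"ry": 0,"rz": 0,"dx": 0,"dy": 0,"dz": 0,"gripper": 0.3},
    {"rx": 0,"ry": 0,"rz": 0,"dx": 0,"dy": 0,"dz": 0,"gripper": 0.3}
  ]
}}

```text
clock: 33.58
tcp_pos: [0.6133, -0.1581, 0.1981]
orientation: [-0.279, -3.129, 0.001]
contact_force: [-0.6, -0.2, 0.0]
grip_width: 0.0553
gripper_force: 0.0
```

Run:
```python
from h import *
im=r.grab_frame('wrist'); ci=r.camera_info('wrist')
hsv=cv2.cvtColor(im,cv2.COLOR_BGR2HSV)
p=w2px(ci,[[.6147,-.1574,.065]])[0]
for n,m,z in (('cap',hsv[...,2]<50,.065),('amber',(hsv[...,0]<22)&(hsv[...,1]>110)&(hsv[...,2]>45),.043)):
    k=near(m,p); c,rad=cv2.minEnclosingCircle(k); print(n,c,rad,cv2.boundingRect(k),px2w(ci,[c],z))
c=r.camera_info('top'); im=r.grab_frame('top'); h=cv2.cvtColor(im,cv2.COLOR_BGR2HSV)
k=near((h[...,0]<25)&(h[...,1]>40),w2px(c,[[.532,.151,.048]])[0]); print('dish',rect(c,k,.048))
k=near(h[...,2]>145,w2px(c,[[.608,.162,.043]])[0]); print('sj',rect(c,k,.043))
```

```text
cap (257.1216125488281, 191.04054260253906) 11.19929313659668 (248, 180, 20, 23) [[ 0.61112326 -0.15767264]]
amber (257.3892822265625, 186.15757751464844) 15.22120475769043 (243, 171, 30, 27) [[ 0.61218395 -0.15758211]]
dish [530.3 152.7  47.5  47.4  88.9]
sj [ 6.087e+02  1.624e+02  2.870e+01  2.830e+01 -4.000e-01]
```

The bottle's cap and body line up, so it is upright and within its compartment. The dish and small jar are where they were placed.

```bash
python3 -c "
from bench import r
print(r.hand_in())"
```

```text
the job is handed in; nothing more can be done
None
```

Both kits are made up and handed in at about 34 s, everything upright in its compartment by the last checks; I re-gripped the dish once, after setting down the small jar, to correct about 4 mm off-centre, and never handled the beaker, timer or tube stand.

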